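# Candle the amber crystal

### The job

Take the lit inspection lamp from the bench and, holding it level with the end of its light rod about 2 cm from the glass, point it straight at the middle of the amber crystal and keep it steady there for two seconds. Then put the lamp away in its bench rest, the light rod through the eyelet and the barrel lying down in both forks. Do not touch any ampoule with the lamp, and leave them all standing where they are.

Things in the scene. Friction and masses are not known exactly. Their poses are not given: they have to be found in the camera images.
- lamp: Lit cordless inspection lamp, 0.16 kg, lying on the bench. Along its +x: flat-sided black barrel 26 mm square with yellow tail cap (x -90 to +59 mm), alloy collar tapering from 24 to 17 mm diameter (to +75), stiff pale quartz light rod, 8 mm diameter (to +125). Origin: underside of the barrel, within 20 mm of the mass centre; the lamp's axis is 13 mm above. z up, through the grey switch.
- lamp_tip (a point): Centre of the free, lit end of the light rod, on the lamp's axis, 125 mm ahead of the lamp's origin. Its x axis is the direction in which the lamp shines.
- lamp_tail (a point): Centre of the yellow tail end of the barrel, on the lamp's axis, 90 mm behind the lamp's origin.
- amber: Sealed clear quartz ampoule standing loose on the bench, 40 mm diameter, 212 mm tall, pointed top, 0.42 kg. In it an amber (orange) crystal, 33 mm diameter, 8 to 118 mm above the foot: the only orange one. Origin: centre of the foot. It stands in a loose row with three like it, pale inside, in any order.
- amber_middle (a point): Middle of the amber crystal, on the ampoule's axis 63 mm above its foot (20 mm inside the outer face of the glass).
- pale_a: Ampoule like the amber one, same size, with a pale grey-white crystal. Origin: centre of the foot.
- pale_b: Ampoule, same size, with a pale blue-grey crystal. Origin: centre of the foot.
- pale_c: Ampoule, same size, with a pale green-grey crystal. Origin: centre of the foot.
- rest: Fixed bench rest: blue base 225 x 80 x 10 mm, two aluminium forks at x = -76 and +45 mm (12 mm thick along x), an eyelet at the +x end. Origin: underside of the base, between the forks. Fork floors are 59 mm above the bench, 31 mm wide; the 18 mm high walls flare to about 40 mm. A lamp at home points along the rest's +x, its axis 72 mm above the bench.
- rest_eye (a point): Centre of the far (+x) face of the white-lined eyelet, 99 mm ahead of the rest's origin, 72 mm above the bench. The eyelet is a ring 25 mm outside with a round bore 14 mm in diameter and 10 mm long, along the rest's x; its near face is 10 mm before this point.
- rest_home (a point): Where the lamp's origin lies at home: between the forks on the level of their floors, 59 mm above the bench. The rod end is then 26 mm beyond rest_eye; 14 mm further on the collar would meet the eyelet.
Not all that is in view belongs to the job. Of the things that look like the lamp, take the one that is nearest to the robot's base at the start.

How it is judged (in metres and radians):
On the way:
1. gripped, still and level (10 degrees), the lamp points within 8 mm sideways and 12 mm up or down of the amber crystal's middle, rod end 8 to 38 mm off the glass, for 1.5 s (contact force between the fingers and lamp above 1 N and x of amber_middle in the frame of lamp_tip between 0.028 and 0.058 m and y of amber_middle in the frame of lamp_tip between -0.008 and 0.008 m and z of amber_middle in the frame of lamp_tip between -0.012 and 0.012 m and angle between lamp_tip's own x axis and vertical between 1.38 and 1.76 rad and linear speed of lamp below 0.02 m/s and angular speed of lamp below 0.15 rad/s), for 1.5 s.
At the end, for the whole second after the job is handed in: Lamp still in its rest: rod through the eyelet, its end 10 to 42 mm past the far face, within 8 mm sideways and 5 mm in height of the bore's axis; tail within 8 mm sideways and 4 mm in height of home. All ampoules upright within 10 mm of their start (x of lamp_tip in the frame of rest_eye between 0.01 and 0.042 m and y of lamp_tip in the frame of rest_eye between -0.008 and 0.008 m and z of lamp_tip in the frame of rest_eye between -0.005 and 0.005 m and y of lamp_tail in the frame of rest_home between -0.008 and 0.008 m and z of lamp_tail in the frame of rest_home between 0.009 and 0.017 m and linear speed of lamp below 0.02 m/s and distance of each of amber, pale_a, pale_b, pale_c from where it was at the start of the episode below 0.01 m and angle between each of amber, pale_a, pale_b, pale_c's own z axis and vertical below 0.1 rad); the robot touches nothing.
It fails at once if the lamp touches an ampoule (contact force between lamp and amber above 0.5 N or contact force between lamp and pale_a above 0.5 N or contact force between lamp and pale_b above 0.5 N or contact force between lamp and pale_c above 0.5 N).
It fails at once if an ampoule is shifted by more than 15 mm or tips by more than 15 degrees (distance of any of amber, pale_a, pale_b, pale_c from where it was at the start of the episode above 0.015 m or angle between any of amber, pale_a, pale_b, pale_c's own z axis and vertical above 0.26 rad).
It also fails if it takes over 67 s, if anything falls off the work surface, if the arm or the gripper's body presses on something with over 40 N, if the wrist force passes 120 N, or if a joint passes its speed limit or range.

### The arm

A 6-joint arm with a two-finger parallel gripper is mounted at the origin on the work surface. World frame = base frame: x ahead of the robot, y to its left, z up, the work surface at z = 0. Lengths are in mm, angles in rad, forces in N, time in s.
With the tool pointing down it reaches from about 300 to 775 mm from the base axis. Payload 14.6 kg.
Tool frame: the origin (TCP) lies at the very end of the fingers, on their centre line; the grasp point (between the pads) lies 19 mm behind it; z points along the fingers, y is the line along which they close (so a half turn about z gives the same grasp; the last joint's range is limited). The gripper opens to 94 mm and grips with 3 to 60 N. Pads are 16 mm wide; open, the fingers measure 119 mm over their backs; the gripper's body (75 mm by 177 mm) begins 78 mm behind the grasp point.
Start: joints at [1.175, 0.3, 1.521, -0, 1.321, -0.067], TCP at [177.596, 520.527, 205.446] pointing down, gripper open.
Joint ranges: [-3.03, 3.03], [-0.79, 2.21], [0.23, 2.52], [-1.04, 4.18], [0, 3.07], [-2.55, 2.55]. Speed limits (rad/s): [2.22, 2.22, 2.57, 3.14, 3.14, 3.14].

### API

Orientations are given as [roll, pitch, yaw] about the fixed x, y, z axes, in that order (R = Rz(yaw) Ry(pitch) Rx(roll)).
In Python, from cell import manip, optics gives the robot as it stands.
- The arm moves only by the shell command python3 -m crank 'ROWS' [FORCE]. ROWS is JSON, a list of rows, each a list of 7 numbers: the opening in per cent of the stroke, from 0 (shut) to 100 (fully open), then the shift along the tool's x, y, z in mm, then the turn, a rotation vector about the tool's x, y, z in rad. A call has 1 to 10 rows; each row is the pose to reach, as a shift and turn from the pose commanded when the call began, along the tool's axes at that moment; what a row does not reach only later rows make up. A row lasts 1/10 s, in which the tool goes at most 50 mm and 8.59 degrees, less where a joint would pass 70% of its speed; a pose out of reach is approached as far as the arm can. A call with a gripper value outside its range is refused whole. The fingers move at their own pace and stop on an object; FORCE is the grip in N (left out, the last holds). Time passes only in rows, so rows that repeat a pose let the fingers close. It gives the time, the measured TCP pose, the force, the opening and the grip force at its end, in the units of the state.
- manip.read_state(): the state, without advancing time (a new reading comes with each control period).
- optics.camera(name): name is "scene" or "top" or "wrist"; returns (picture, depth): 420x560x3 uint8, red, green, blue; 420x560 float32, mm along the optical axis (not along the pixel's ray), 0 where there is no reading.
- optics.calibration(name): a dict with "camera_matrix" (3x3 intrinsics, pixels), "k1" (the pictures are not rectified: a ray, as slopes to the right and down, at radius r is drawn at 1 + k1 r^2 times it, then the intrinsics apply), "R" (3x3) and "t" (3): a world point X has camera coordinates R X + t. Camera axes: x right, y down, z forward; pixel columns grow to the right and rows downward; lengths in mm; the calibration is good to about 2 mm. A picture is of the moment at which its call begins: read the wrist's pose just before it. calibration takes no time and is no camera call; for the wrist camera it gives the pose at the moment of the call.
- manip.sign_off(): hands the job in; it is judged then, once.
The state is a dict: "clock": time; "joints": joint angles; "qd": joint speeds; "effort": joint torques, N m; "eef_pos": TCP position; "eef_rot": TCP orientation; "wrist_force": force on the tool from outside, world axes, zero at the start; "moment": the same for the moment, N m; "finger_gap": finger opening in mm; "finger_force": force on a finger pad.
Only numpy, scipy, OpenCV 4.12 (cv2) and the standard library are available. Lean on these libraries where they do the work, as an engineer would, in place of code of your own. Each camera call takes 0.05 s, during which the arm holds its last target. There are 200 camera calls.

## Working session

There is one attempt and no reset: what is moved stays moved. The work goes in short steps, Python scripts to look and compute and a shell command to move; the robot and the scene stay as the last step left them, time stands still between calls to the robot, and variables do not carry over. Pictures are saved under pics/ and viewed, at most 10 in all, crops included, and the job is handed in when it is done.

```bash
ls; mkdir -p pics; python3 - <<'E'
from cell import manip, optics
import cv2,numpy as np
print(manip.read_state())
for n in("top","scene"):
    p,d=optics.camera(n); np.savez(f"pics/{n}0.npz",p=p,d=d); cv2.imwrite(f"pics/{n}0.png",p[:,:,::-1]); c=optics.calibration(n); print(n,c)
E
```

```text
pics
{'clock': 0.0, 'joints': array([ 1.17541615e+00,  3.00471274e-01,  1.52157760e+00, -4.06095867e-06,
        1.32070527e+00, -6.66063664e-02]), 'qd': array([-0.00067619,  0.00072898, -0.00011841,  0.00147628, -0.00152345,
       -0.00031348]), 'effort': array([ 7.72248750e-04, -5.31806266e+01, -3.52737415e+01,  7.07995822e-02,
        2.43999698e-02, -4.64312109e-05]), 'eef_pos': array([177.49101545, 520.29557514, 204.88771175]), 'eef_rot': array([-3.14043348e+00, -7.33802456e-05,  2.81281981e+00]), 'wrist_force': array([-0.11947125, -0.96905124,  0.65629844]), 'moment': array([-0.02418719, -0.03581032,  0.03469951]), 'finger_force': 0.0, 'finger_gap': 94.05638993424556}
top {'camera_matrix': array([[398.82580208,   0.        , 278.60003372],
       [  0.        , 398.82580208, 209.58054429],
       [  0.        ,   0.        ,   1.        ]]), 'k1': -0.028672582709404325, 'R': array([[ 0.0299516 , -0.99953992, -0.00478101],
       [-0.99675005, -0.02950946, -0.07495691],
       [ 0.07478134,  0.00701055, -0.99717531]]), 't': array([ -78.88946392,  545.41874376, 1094.37766762])}
scene {'camera_matrix': array([[393.27760147,   0.        , 282.97905076],
       [  0.        , 393.27760147, 209.89387947],
       [  0.        ,   0.        ,   1.        ]]), 'k1': -0.07929313925552049, 'R': array([[-0.66993507,  0.74233838,  0.01098768],
       [ 0.5716294 ,  0.52520678, -0.63039485],
       [-0.4737371 , -0.41604274, -0.77619689]]), 't': array([ 408.75112888, -193.19521547, 1324.65522237])}
```

View pics/top0.png

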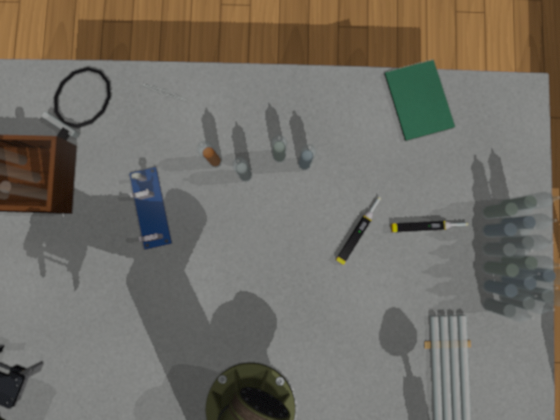

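View pics/scene0.png

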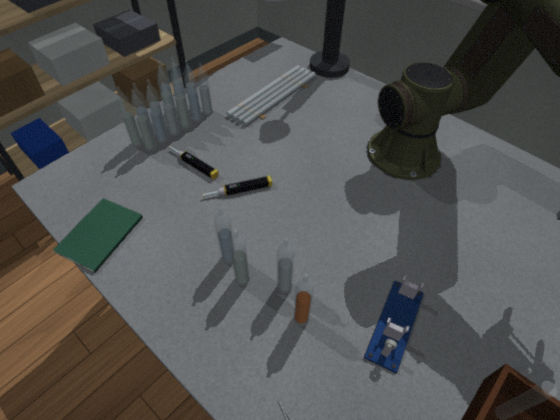

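The top view shows lamp 1 with its tail at about (342,261) and tip at (378,197). It is nearer the base than the one at (430,226). The amber ampoule is at (211,155), the pale ones at (243,168), (279,148) and (306,157), and the blue rest at (150,208) with its eyelet end up. The scene view agrees, and the amber is next to the rest.

```bash
cat > h.py <<'E'
import numpy as np, cv2
from scipy.spatial.transform import Rotation as Ro
from cell import manip, optics
def rays(c,uv):
    uv=np.asarray(uv,float).reshape(-1,1,2)
    n=cv2.undistortPoints(uv,c["camera_matrix"],np.array([c["k1"],0,0,0.])).reshape(-1,2)
    return np.c_[n,np.ones(len(n))]
def plane(c,uv,z):
    R,t=np.array(c["R"]),np.array(c["t"]); d=rays(c,uv)@R; o=-R.T@t
    return o+d*((z-o[2])/d[:,2])[:,None]
def cloud(c,d):
    v,u=np.mgrid[:d.shape[0],:d.shape[1]]
    r=rays(c,np.c_[u.ravel(),v.ravel()])*d.reshape(-1,1)
    return ((r-c["t"])@c["R"]).reshape(*d.shape,3)
def pix(c,X):
    X=np.atleast_2d(X)@np.array(c["R"]).T+c["t"]; n=X[:,:2]/X[:,2:]; n=n*(1+c["k1"]*(n**2).sum(1,keepdims=True))
    return n*c["camera_matrix"][0,0]+c["camera_matrix"][:2,2]
def go(p,yaw):   # shift along tool axes + turn for tool-down target
    s=manip.read_state(); R=Ro.from_euler('xyz',s["eef_rot"]); T=Ro.from_euler('xyz',[np.pi,0,yaw])
    print("clock",round(s["clock"],2),"at",s["eef_pos"].round(1),"rot",s["eef_rot"].round(4),"-> shift",R.inv().apply(np.array(p)-s["eef_pos"]).round(1),"turn",(R.inv()*T).as_rotvec().round(4))
E
python3 - <<'E'
from h import *
for n in("top","scene"):
    f=np.load(f"pics/{n}0.npz"); p,d=f["p"],f["d"]; c=optics.calibration(n); W=cloud(c,d)
    hsv=cv2.cvtColor(p,cv2.COLOR_RGB2HSV); x,y,z=W[...,0],W[...,1],W[...,2]; ok=d>0
    print(n,"bench z",np.median(z[ok&(abs(z)<20)]))
    # lamp
    box=ok&(x>370)&(x<620)&(y<-180)&(y>-370)
    m=box&(z>5)&(z<40)
    k,l,st,ce=cv2.connectedComponentsWithStats(m.astype(np.uint8))
    for i in range(1,k):
        if st[i,4]>60:
            P=W[l==i]; mu=P.mean(0); e=np.linalg.svd(P[:,:2]-mu[:2],full_matrices=False)[2][0]; e*=np.sign(e[0]); a=(P[:,:2]-mu[:2])@e; b=(P[:,:2]-mu[:2])@[-e[1],e[0]]
            print(" obj",st[i,4],mu.round(),"yaw",np.arctan2(e[1],e[0]).round(3),"a",a.min().round(),a.max().round(),"b",b.min().round(),b.max().round(),"z",np.percentile(P[:,2],[50,98]).round(),"ends",(mu[:2]+e*a.min()).round(),(mu[:2]+e*a.max()).round())
    # blue base
    m=ok&(hsv[...,0]>100)&(hsv[...,0]<125)&(hsv[...,1]>140)&(z<25)&(z>-15)&(x>300)&(x<800)&(y>100)
    P=W[m][:,:2].astype(np.float32); r=cv2.minAreaRect(P); print(" rest",m.sum(),r,"z",np.median(z[m]))
    m=ok&(z>40)&(z<110)&(x>400)&(x<750)&(y>180)&(y<340)
    k,l,st,ce=cv2.connectedComponentsWithStats(m.astype(np.uint8))
    for i in range(1,k):
        if st[i,4]>5: P=W[l==i]; print("  fork",st[i,4],P.mean(0).round(),P.max(0).round())
    # amber + ampoules
    am=(hsv[...,0]<18)&(hsv[...,1]>120)&ok&(x>550)&(x<800)&(y>30)&(y<200)
    vv,uu=np.nonzero(am); P=W[am]; print(" amber",am.sum(),uu.mean(),vv.mean(),np.percentile(P,[5,50,95],axis=0).round())
    m=ok&(z>20)&(z<230)&(x>550)&(x<850)&(y>-220)&(y<170)
    k,l,st,ce=cv2.connectedComponentsWithStats(m.astype(np.uint8))
    for i in range(1,k):
        if st[i,4]>15: P=W[l==i]; print("  amp",st[i,4],ce[i].round(),np.percentile(P,[5,50,95],axis=0).round().tolist())
E
```

```text
top bench z 0.6913924701091972
 obj 646 [ 483. -279.   24.] yaw -0.546 a -90.0 127.0 b -20.0 15.0 z [25. 30.] ends [ 406. -232.] [ 591. -344.]
 rest 864 ((520.199462890625, 296.9554748535156), (171.39578247070312, 74.3677978515625), 14.797760009765625) z 10.892715881863985
  fork 62 [624. 320.  72.] [632. 332.  87.]
  fork 105 [576. 312.  63.] [588. 335.  81.]
  fork 95 [459. 283.  63.] [471. 305.  80.]
 amber 160 211.10625 155.9 [[665. 105.  55.]
 [671. 112. 135.]
 [680. 121. 180.]]
  amp 361 [279. 148.] [[684.0, -75.0, 39.0], [692.0, -60.0, 166.0], [713.0, -43.0, 196.0]]
  amp 399 [208. 153.] [[665.0, 105.0, 38.0], [675.0, 116.0, 161.0], [692.0, 136.0, 196.0]]
  amp 349 [306. 156.] [[664.0, -146.0, 42.0], [672.0, -128.0, 167.0], [693.0, -113.0, 197.0]]
  amp 340 [242. 168.] [[627.0, 17.0, 39.0], [637.0, 31.0, 168.0], [657.0, 50.0, 199.0]]
scene bench z 0.16912750757809752
 obj 580 [ 485. -275.   21.] yaw -0.55 a -87.0 124.0 b -20.0 11.0 z [24. 30.] ends [ 412. -230.] [ 591. -340.]
 rest 1932 ((546.3843994140625, 304.9554138183594), (220.89752197265625, 77.76837921142578), 14.601401329040527) z 10.110017258830716
  fork 174 [463. 284.  59.] [474. 307.  79.]
  fork 185 [580. 313.  58.] [590. 336.  78.]
  fork 127 [627. 326.  70.] [632. 338.  87.]
 amber 347 302.1815561959654 306.6599423631124 [[690. 125.  35.]
 [700. 136. 105.]
 [704. 143. 163.]]
  amp 1390 [232. 246.] [[679.0, -132.0, 34.0], [701.0, -60.0, 136.0], [722.0, -39.0, 192.0]]
  amp 770 [284. 265.] [[640.0, 24.0, 31.0], [658.0, 45.0, 131.0], [666.0, 55.0, 192.0]]
  amp 777 [303. 299.] [[679.0, 114.0, 32.0], [696.0, 133.0, 136.0], [704.0, 144.0, 192.0]]
```

```bash
python3 -c "
from h import *
go([485,-278,150],np.pi-.548)"
```

```text
clock 0.1 at [177.5 520.3 205. ] rot [-3.1406 -0.      2.8128] -> shift [-548.8 -656.2   55.6] turn [-1.000e-03  1.000e-04  2.192e-01]
```

```bash
python3 -m crank '[[100,-274,-328,0,0,0,0.1],[100,-274,-328,0,0,0,0.1],[100,-274,-328,0,0,0,0.1],[100,-274,-328,0,0,0,0.1],[100,-274,-328,0,0,0,0.1],[100,-274,-328,0,0,0,0.1],[100,-274,-328,0,0,0,0.1],[100,-274,-328,0,0,0,0.1],[100,-274,-328,0,0,0,0.1],[100,-274,-328,0,0,0,0.1]]'; python3 -c "
from h import *
go([485,-278,150],np.pi-.548)"
```

```text
clock: 1.1
eef_pos: [331.6, 119.3, 205.4]
eef_rot: [-3.141, 0.0, 2.709]
wrist_force: [0.1, 0.7, -0.0]
finger_gap: 94.2
finger_force: 0.0
clock 1.1 at [331.6 119.3 205.4] rot [-3.1413e+00  2.0000e-04  2.7087e+00] -> shift [-305.9 -296.3   55.5] turn [-0.0003  0.0002  0.1151]
```

```bash
python3 -m crank '[[100,-306,-296,55,0,0,0.115],[100,-306,-296,55,0,0,0.115],[100,-306,-296,55,0,0,0.115],[100,-306,-296,55,0,0,0.115],[100,-306,-296,55,0,0,0.115],[100,-306,-296,55,0,0,0.115],[100,-306,-296,55,0,0,0.115],[100,-306,-296,55,0,0,0.115],[100,-306,-296,55,0,0,0.115],[100,-306,-296,55,0,0,0.115]]'; python3 - <<'E'
from h import *
go([485,-278,3],np.pi-.548)
c=optics.calibration("wrist");p,d=optics.camera("wrist");W=cloud(c,d)
cv2.imwrite("pics/w1.png",p[:,:,::-1])
x,y,z=W[...,0],W[...,1],W[...,2]
m=(d>0)&(z>4)&(z<36)&(abs(x-490)<130)&(abs(y+285)<100)
k,l,st,ce=cv2.connectedComponentsWithStats(m.astype(np.uint8))
for i in range(1,k):
    if st[i,4]>800:
        P=W[l==i];q=P[P[:,2]>20][:,:2];r=cv2.minAreaRect(q.astype(np.float32));print(st[i],P.min(0).round(),P.max(0).round(),r)
E
```

```text
clock: 2.1
eef_pos: [486.8, -276.4, 148.8]
eef_rot: [-3.142, -0.002, 2.596]
wrist_force: [-0.0, 1.4, -0.6]
finger_gap: 93.9
finger_force: 0.0
clock 2.1 at [ 486.8 -276.4  148.8] rot [-3.1415e+00 -2.0000e-03  2.5958e+00] -> shift [  0.4  -2.3 145.8] turn [-0.0001 -0.002   0.0022]
[ 257  104   31  219 5240] [ 401. -348.   13.] [ 592. -225.   30.] ((476.3011474609375, -277.1385192871094), (25.49169921875, 164.04238891601562), 59.091094970703125)
```

View pics/w1.png

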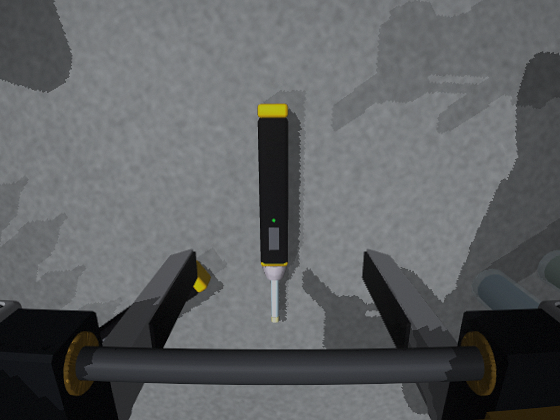

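The wrist view shows the lamp centred between the fingers, with its tail at (272,110), its tip at (275,320) and nothing in the way.

```bash
python3 -m crank '[[100,1,-6,50,0,0,-0.007],[100,1,-6,95,0,0,-0.007],[100,1,-6,125,0,0,-0.007],[100,1,-6,140,0,0,-0.007],[100,1,-6,144,0,0,-0.007],[100,1,-6,144,0,0,-0.007],[100,1,-6,144,0,0,-0.007],[100,1,-6,144,0,0,-0.007]]' && python3 -m crank '[[0,0,0,0,0,0,0],[0,0,0,0,0,0,0],[0,0,0,0,0,0,0],[0,0,0,0,0,0,0],[0,0,0,0,0,0,0],[0,0,0,0,0,0,0],[0,0,0,0,0,0,0],[0,0,0,0,0,0,0],[0,0,0,0,0,0,0],[0,0,0,0,0,0,0]]' 35
```

```text
clock: 2.95
eef_pos: [482.9, -279.8, 7.9]
eef_rot: [-3.141, 0.002, 2.605]
wrist_force: [-0.8, 0.2, 0.3]
finger_gap: 93.9
finger_force: 0.0
clock: 3.95
eef_pos: [482.3, -279.4, 6.4]
eef_rot: [3.142, 0.0, 2.605]
wrist_force: [0.2, 0.2, -0.6]
finger_gap: 25.1
finger_force: 35.0
```

```bash
python3 -m crank '[[0,0,0,-30,0,0,0],[0,10,0,-70,0,0,0],[0,20,0,-104,0,0,0],[0,20,0,-104,0,0,0],[0,20,0,-104,0,0,0]]' && python3 -c "
from h import *
go([450,91,110],np.pi+.15)"
```

```text
clock: 4.45
eef_pos: [465.1, -269.2, 110.4]
eef_rot: [-3.142, 0.001, 2.605]
wrist_force: [-0.6, 0.7, -2.5]
finger_gap: 25.8
finger_force: 35.0
clock 4.45 at [ 465.1 -269.2  110.4] rot [-3.1416e+00  7.0000e-04  2.6048e+00] -> shift [1.972e+02 3.018e+02 3.000e-01] turn [-3.000e-04  7.000e-04 -6.868e-01]
```

```bash
python3 -m crank '[[0,20,30,0,0,0,-0.07],[0,39,60,0,0,0,-0.14],[0,59,90,0,0,0,-0.21],[0,79,120,0,0,0,-0.27],[0,98,150,0,0,0,-0.34],[0,118,181,0,0,0,-0.41],[0,138,211,0,0,0,-0.48],[0,158,241,0,0,0,-0.55],[0,178,272,0,0,0,-0.62],[0,197,302,0,0,0,-0.687]]' && python3 -m crank '[[0,0,0,12,0,0,0],[0,0,0,30,0,0,0],[0,0,0,46,0,0,0],[0,0,0,53,0,0,0],[0,0,0,53,0,0,0],[0,0,0,53,0,0,0]]' && python3 - <<'E'
from h import *
go([522,100,56.5],np.pi+.15)
for n in("top","scene"):
    c=optics.calibration(n);p,d=optics.camera(n);np.savez(f"pics/{n}1.npz",p=p,d=d);s=manip.read_state()
    W=cloud(c,d)
    e=np.array([np.cos(s["eef_rot"][2]),np.sin(s["eef_rot"][2]),0])*-1; tip=s["eef_pos"]+[0,0,6.6]+125*e
    print(n,"tip exp",tip,pix(c,tip),"amber mid exp",pix(c,[[685,125,63],[685,125,8],[685,125,118]]))
    u,v=pix(c,[660,122,63])[0].astype(int); sc=6 if n=="top" else 5
    u0,v0=u-60,v-50; cr=cv2.resize(p[v0:v0+100,u0:u0+120],None,fx=sc,fy=sc,interpolation=cv2.INTER_CUBIC); print(u0,v0,sc)
    cv2.imwrite(f"pics/{n}1.png",cr[:,:,::-1])
E
```

```text
clock: 5.45
eef_pos: [449.4, 92.6, 108.8]
eef_rot: [3.141, -0.003, -2.988]
wrist_force: [0.6, 0.5, -2.0]
finger_gap: 25.5
finger_force: 35.0
clock: 6.05
eef_pos: [450.3, 90.8, 57.4]
eef_rot: [-3.142, -0.0, -2.992]
wrist_force: [-0.0, 0.2, -1.5]
finger_gap: 25.7
finger_force: 35.0
clock 6.05 at [450.3  90.8  57.4] rot [-3.1416e+00 -4.0000e-04 -2.9919e+00] -> shift [-72.2  -1.6   0.9] turn [-0.     -0.0004 -0.0003]
top tip exp [574.10470565 109.53488381  64.3374186 ] [[214.96316206 196.63876943]] amber mid exp [[211.11314762 156.00527239]
 [214.44623593 160.02071798]
 [207.42672189 151.56383165]]
151 115 6
scene tip exp [574.17845283 109.63326153  64.51026343] [[326.48660236 272.14822736]] amber mid exp [[301.83226766 307.49124637]
 [300.70821827 317.35762278]
 [303.06859875 296.60680918]]
247 249 5
```

View pics/scene1.png

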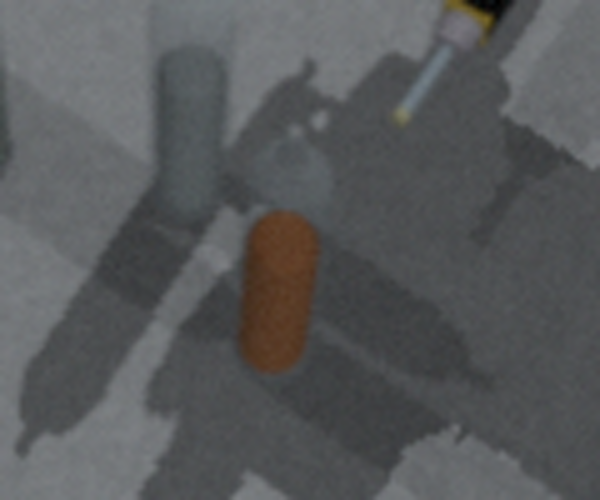

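View pics/top1.png

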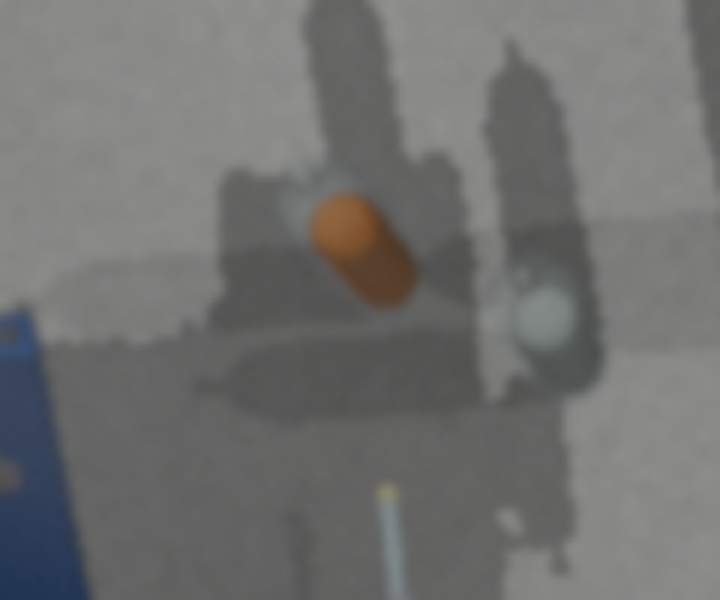

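Both crops agree with the prediction. The tip is at scene (327.0,271.2), expected (326.5,272.1), and at top (215.1,196.3), expected (215.0,196.6). The amber axis fits at (685,125), so I advance slowly and hold.

```bash
python3 -m crank '[[0,-8,0,0,0,0,0],[0,-18,0,0,0,0,0],[0,-28,0,0,0,0,0],[0,-38,-1,1,0,0,0],[0,-48,-1,1,0,0,0],[0,-57,-1,1,0,0,0],[0,-64,-1,1,0,0,0],[0,-69,-1,1,0,0,0],[0,-71,-1,1,0,0,0],[0,-71,-1,1,0,0,0]]' && python3 -m crank '[[0,0,0,0,0,0,0],[0,0,0,0,0,0,0],[0,0,0,0,0,0,0],[0,0,0,0,0,0,0],[0,0,0,0,0,0,0]]' && python3 - <<'E'
from h import *
s=manip.read_state(); print(s["qd"].round(4)); a=s["eef_rot"][2]; e=-np.array([np.cos(a),np.sin(a),0])
tip=s["eef_pos"]+[0,0,6.6]+125*e; v=np.array([685,125,63])-tip; print("x",v@e,"y",v@[-e[1],e[0],0],"z",v[2])
for n in("top","scene"):
    c=optics.calibration(n);p,d=optics.camera(n); print(n,pix(c,tip))
    u,v=pix(c,tip)[0].astype(int);u0,v0=u-50,v-50
    cr=cv2.resize(p[v0:v0+100,u0:u0+100],None,fx=6,fy=6,interpolation=cv2.INTER_CUBIC)[:,:,::-1]; cv2.imwrite(f"pics/{n}2.png",cr)
    q=p.astype(int);m=(q[...,0]>150)&(q[...,0]-q[...,2]>35)&(q[...,1]>130);m[:v-8]=0;m[v+9:]=0;m[:,:u-8]=0;m[:,u+9:]=0
    vv,uu=np.nonzero(m);print(" tip seen",len(uu),uu.mean() if len(uu) else 0,vv.mean() if len(uu) else 0)
E
```

```text
clock: 7.15
eef_pos: [520.6, 100.7, 56.4]
eef_rot: [-3.142, -0.0, -2.991]
wrist_force: [-0.2, -0.7, -1.9]
finger_gap: 25.7
finger_force: 35.0
clock: 7.65
eef_pos: [520.5, 100.7, 56.5]
eef_rot: [-3.142, -0.0, -2.991]
wrist_force: [0.3, 0.4, -2.0]
finger_gap: 25.9
finger_force: 35.0
[ 0.0004  0.0006 -0.0006 -0.0007 -0.0001 -0.0009]
x 41.25032111422958 y -0.5714618508942382 z -0.06798074652924413
top [[212.51150157 170.91360004]]
 tip seen 0 0 0
scene [[311.28419132 294.08930469]]
 tip seen 0 0 0
```

```bash
python3 -c "
import cv2,numpy as np
cv2.imwrite('pics/both2.png',np.hstack([cv2.resize(cv2.imread(f'pics/{n}2.png'),(400,400)) for n in('top','scene')]))"; python3 -m crank '[[0,0,0,0,0,0,0],[0,0,0,0,0,0,0],[0,0,0,0,0,0,0],[0,0,0,0,0,0,0],[0,0,0,0,0,0,0],[0,0,0,0,0,0,0],[0,0,0,0,0,0,0],[0,0,0,0,0,0,0],[0,0,0,0,0,0,0],[0,0,0,0,0,0,0]]'
```

```text
clock: 8.75
eef_pos: [520.6, 100.7, 56.5]
eef_rot: [-3.142, 0.0, -2.991]
wrist_force: [-0.2, -0.1, -1.9]
finger_gap: 25.6
finger_force: 35.0
```

View pics/both2.png

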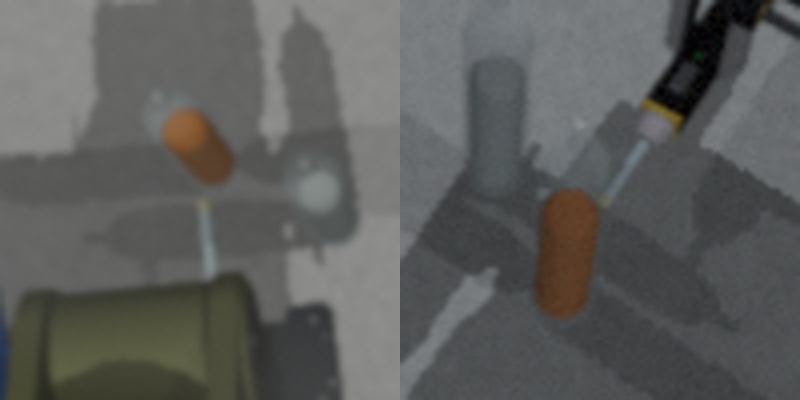

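The view shows the rod pointing straight at the crystal in both cameras, with the tip at about top (213,171) and scene (312,294), and a clear gap to the glass. I hold a little longer, then back off, rise, and move beside the rest to measure it with the wrist camera.

```bash
python3 -m crank '[[0,0,0,0,0,0,0],[0,0,0,0,0,0,0],[0,0,0,0,0,0,0],[0,0,0,0,0,0,0],[0,0,0,0,0,0,0],[0,0,0,0,0,0,0],[0,0,0,0,0,0,0]]' && python3 -m crank '[[0,10,0,0,0,0,0],[0,30,0,0,0,0,0],[0,55,0,-10,0,0,0],[0,80,0,-40,0,0,0],[0,80,0,-80,0,0,0],[0,80,0,-125,0,0,0],[0,80,0,-168,0,0,0],[0,80,0,-168,0,0,0],[0,80,0,-168,0,0,0]]' && python3 -c "
from h import *
go([578,213,225],np.pi+.25)"
```

```text
clock: 9.45
eef_pos: [520.6, 100.7, 56.5]
eef_rot: [3.142, -0.0, -2.991]
wrist_force: [-0.3, -0.4, -1.5]
finger_gap: 25.7
finger_force: 35.0
clock: 10.35
eef_pos: [441.1, 88.7, 224.4]
eef_rot: [-3.142, 0.001, -2.991]
wrist_force: [0.1, 0.7, -1.8]
finger_gap: 25.5
finger_force: 35.0
clock 10.35 at [441.1  88.7 224.4] rot [-3.1416e+00  1.0000e-03 -2.9914e+00] -> shift [-154.   102.4   -0.4] turn [-0.0001  0.001  -0.0998]
```

```bash
python3 -m crank '[[0,-20,30,0,0,0,-0.03],[0,-40,55,0,0,0,-0.05],[0,-70,75,0,0,0,-0.08],[0,-100,95,0,0,0,-0.1],[0,-130,102,0,0,0,-0.1],[0,-154,102,0,0,0,-0.1],[0,-154,102,0,0,0,-0.1],[0,-154,102,0,0,0,-0.1],[0,-154,102,0,0,0,-0.1]]' && python3 - <<'E'
from h import *
import time
print(manip.read_state()["eef_pos"].round(1))
c=optics.calibration("wrist");p,d=optics.camera("wrist");np.savez("pics/w3.npz",p=p,d=d,**{k:np.array(v) for k,v in c.items()})
cv2.imwrite("pics/w3.png",p[:,:,::-1]); W=cloud(c,d); hsv=cv2.cvtColor(p,cv2.COLOR_RGB2HSV); z=W[...,2]
near=(d>0)&(abs(W[...,0]-545)<140)&(abs(W[...,1]-305)<90)
m=near&(hsv[...,0]>100)&(hsv[...,0]<125)&(hsv[...,1]>140)&(z<20)
print("blue",m.sum(),np.median(z[m]),cv2.minAreaRect(W[m][:,:2].astype(np.float32)),"bench",np.median(z[near&(abs(z)<6)]))
a=.25;R=np.array([[np.cos(a),np.sin(a)],[-np.sin(a),np.cos(a)]])
q=near&(z>50)&(z<95)
k,l,st,ce=cv2.connectedComponentsWithStats(q.astype(np.uint8))
for i in range(1,k):
    if st[i,4]>40:
        P=W[l==i]; L=(P[:,:2]-[534.5,302])@R.T; print(st[i].tolist(),"rest frame x",np.percentile(L[:,0],[2,98]).round(1),"y",np.percentile(L[:,1],[2,50,98]).round(1),"zmax",np.percentile(P[:,2],98).round(1))
E
```

```text
clock: 11.25
eef_pos: [577.6, 212.4, 223.6]
eef_rot: [-3.142, -0.002, -2.891]
wrist_force: [0.6, 0.2, -1.5]
finger_gap: 25.9
finger_force: 35.0
[577.6 212.4 223.6]
blue 10445 10.176364645321595 ((542.5098266601562, 303.64691162109375), (222.79104614257812, 80.09574890136719), 14.587562561035156) bench 0.23745725730626305
[358, 91, 55, 16, 730] rest frame x [-83.2 -71.6] y [-24.1   3.5  22.5] zmax 77.6
[352, 212, 50, 20, 659] rest frame x [37.7 49.1] y [-23.3   2.7  22.8] zmax 77.9
[360, 255, 25, 23, 457] rest frame x [86.8 96.7] y [-12.5  -1.4  10.1] zmax 84.9
```

View pics/w3.png

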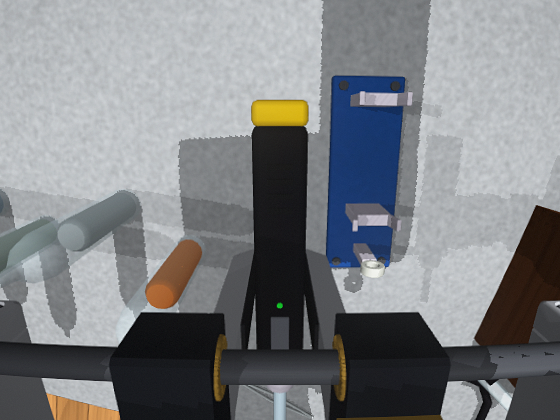

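The wrist view shows the rest on the right, with forks at about (382,99) and (373,220) and the eyelet at (372,269). The lamp is held straight. Next I check the lamp against the tool in the same picture, which cancels the camera error.

```bash
python3 - <<'E'
from h import *
f=np.load("pics/w3.npz");p,d=f["p"],f["d"];c={k:f[k] for k in("camera_matrix","k1","R","t")};c["k1"]=float(c["k1"])
s=manip.read_state();W=cloud(c,d);a=s["eef_rot"][2]+np.pi;e=np.array([np.cos(a),np.sin(a)]);n=np.array([-e[1],e[0]])
L=W[...,:2]-s["eef_pos"][:2];X=L@e;Y=L@n;Z=W[...,2]-s["eef_pos"][2]
b=(d>0)&(abs(Y)<30)&(X<-22)&(X>-130)&(Z>10)&(Z<35)
print("tail x",np.percentile(X[b],1),"top z",np.median(Z[b]))
for x0 in(-85,-70,-50,-30):
    q=b&(abs(X-x0)<6)&(Z>15); print(x0,"y",np.percentile(Y[q],[1,99]).round(1),"mid",(np.percentile(Y[q],[1,99]).mean()).round(2),"z",np.median(Z[q]).round(1),q.sum())
print("yaw",a-2*np.pi)
D=np.array([np.cos(.252),np.sin(.252)])
h=np.array([533.1,300.9]); 
go([*(h-60*D),170],np.pi+.252)
E
```

```text
tail x -88.11918710182485 top z 19.149189777511538
-85 y [-12.4  13.2] mid 0.42 z 19.0 1277
-70 y [-12.3  13.1] mid 0.4 z 19.1 1499
-50 y [-12.2  13. ] mid 0.4 z 19.3 1359
-30 y [-12.1  12.9] mid 0.4 z 19.2 1217
yaw -6.032936488921239
clock 11.3 at [577.7 212.4 224.1] rot [-3.1416e+00 -8.0000e-04 -2.8913e+00] -> shift [81.3 96.6 54.2] turn [-0.     -0.0008 -0.0018]
```

```bash
python3 -m crank '[[0,20,25,0,0,0,0],[0,40,50,0,0,0,0],[0,60,80,15,0,0,0],[0,71,96,40,0,0,-0.002],[0,71,96,70,0,0,-0.002],[0,71,96,100,0,0,-0.002],[0,71,96,124,0,0,-0.002],[0,71,96,124,0,0,-0.002],[0,71,96,124,0,0,-0.002],[0,71,96,124,0,0,-0.002]]' && python3 - <<'E'
from h import *
D=np.array([np.cos(.252),np.sin(.252)]);h=np.array([533.2,300.5])
go([*(h-50*D),67.5],np.pi+.252)
E
```

```text
clock: 12.3
eef_pos: [486.5, 288.3, 102.2]
eef_rot: [3.141, 0.002, -2.889]
wrist_force: [-0.1, 0.4, -1.4]
finger_gap: 25.4
finger_force: 35.0
clock 12.3 at [486.5 288.3 102.2] rot [ 3.1410e+00  2.5000e-03 -2.8895e+00] -> shift [ 1.8  0.1 34.7] turn [0.0006 0.0025 0.0001]
```

```bash
python3 -m crank '[[0,0,0,0,0,0,0],[0,0,0,6,0,0,0],[0,0,0,12,0,0,0],[0,0,0,18,0,0,0],[0,0,0,24,0,0,0],[0,0,0,29,0,0,0],[0,0,0,32,0,0,0],[0,0,0,32,0,0,0],[0,0,0,32,0,0,0]]' && python3 - <<'E'
from h import *
D=np.array([np.cos(.252),np.sin(.252)]);h=np.array([533.2,300.5])
go([*(h-1*D),67.5],np.pi+.252)
print(manip.read_state()["wrist_force"],manip.read_state()["moment"])
c=optics.calibration("wrist");p,d=optics.camera("wrist");W=cloud(c,d);s=manip.read_state()
L=W[...,:2]-h;X=L@D;Y=L@[-D[1],D[0]];Z=W[...,2]
b=(d>0)&(X<-95)&(X>-130)&(Z>60)&(Z<100)&(abs(Y)<30);print("lamp y",np.percentile(Y[b],[1,99]),"z",np.median(Z[b]))
b=(d>0)&(abs(X+76)<12)&(abs(Y)<30)&(Z>70)&(Z<82)
for sg in(-1,1):
    q=b&(Y*sg>15.5);print("wall",sg,q.sum(),np.percentile(Y[q],[2,98]) if q.sum() else 0)
n="scene";c=optics.calibration(n);p,d=optics.camera(n);e=[*(h+89*D),72];u,v=pix(c,e)[0].astype(int);print(u,v)
cr=cv2.resize(p[v-55:v+35,u-50:u+70],None,fx=6,fy=6,interpolation=cv2.INTER_CUBIC);cv2.imwrite("pics/s4.png",cr[:,:,::-1])
E
```

```text
clock: 13.2
eef_pos: [486.0, 288.1, 68.6]
eef_rot: [3.142, 0.0, -2.889]
wrist_force: [0.0, -0.4, -1.6]
finger_gap: 25.5
finger_force: 35.0
clock 13.2 at [486.  288.1  68.6] rot [ 3.1415e+00  2.0000e-04 -2.8894e+00] -> shift [-47.8   0.2   1.1] turn [0.0001 0.0002 0.0002]
[ 0.00460353 -0.43309669 -1.57482793] [ 0.05003461 -0.0291066  -0.03579054]
lamp y [-12.47158333  12.81419828] z 88.07497847328418
wall -1 307 [-23.4733491  -17.35828116]
wall 1 309 [18.80751163 24.94338578]
390 341
```

View pics/s4.png

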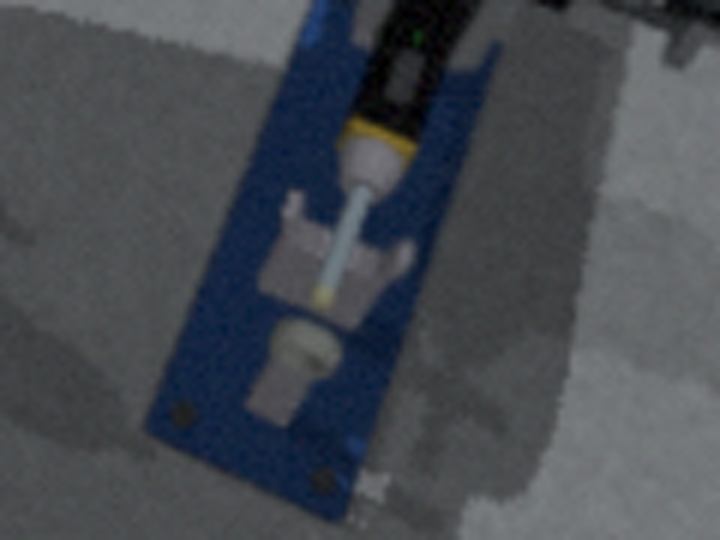

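The rod end is at crop (323,297), just short of the eyelet at (305,345) and in line with it. The barrel is between the rear fork's walls, 0.5 mm off centre. I slide in with a 2 mm lower height and check force.

```bash
python3 -m crank '[[0,0,0.5,1,0,0,0],[0,0,0.5,2,0,0,0],[0,-3,0.5,2,0,0,0],[0,-6,0.5,2,0,0,0],[0,-9,0.5,2,0,0,0],[0,-12,0.5,2,0,0,0],[0,-15,0.5,2,0,0,0],[0,-18,0.5,2,0,0,0],[0,-20,0.5,2,0,0,0],[0,-20,0.5,2,0,0,0]]' && python3 -m crank '[[0,-4,0,0,0,0,0],[0,-8,0,0,0,0,0],[0,-12,0,0,0,0,0],[0,-16,0,0,0,0,0],[0,-20,0,0,0,0,0],[0,-24,0,0,0,0,0],[0,-27,0,0,0,0,0],[0,-28,0,0,0,0,0],[0,-28,0,0,0,0,0]]'
```

```text
clock: 14.3
eef_pos: [505.4, 293.6, 66.4]
eef_rot: [-3.142, -0.0, -2.889]
wrist_force: [-0.2, -0.8, -2.0]
finger_gap: 25.6
finger_force: 35.0
clock: 15.2
eef_pos: [532.3, 300.5, 66.4]
eef_rot: [-3.142, -0.0, -2.889]
wrist_force: [0.3, 0.2, -2.3]
finger_gap: 25.6
finger_force: 35.0
```

```bash
python3 -m crank '[[0,0,0,0.3,0,0,0],[0,0,0,0.6,0,0,0],[0,0,0,0.8,0,0,0],[0,0,0,0.8,0,0,0]]' 8 && python3 - <<'E'
from h import *
c=optics.calibration("scene");p,d=optics.camera("scene");h=np.array([533.2,300.5]);D=np.array([np.cos(.252),np.sin(.252)])
u,v=pix(c,[*(h+99*D),72])[0].astype(int)
cr=cv2.resize(p[v-65:v+35,u-50:u+70],None,fx=6,fy=6,interpolation=cv2.INTER_CUBIC);cv2.imwrite("pics/s5.png",cr[:,:,::-1])
E
```

```text
clock: 15.6
eef_pos: [532.3, 300.5, 65.6]
eef_rot: [3.142, -0.0, -2.889]
wrist_force: [0.1, -0.5, -2.7]
finger_gap: 25.7
finger_force: 8.0
```

View pics/s5.png

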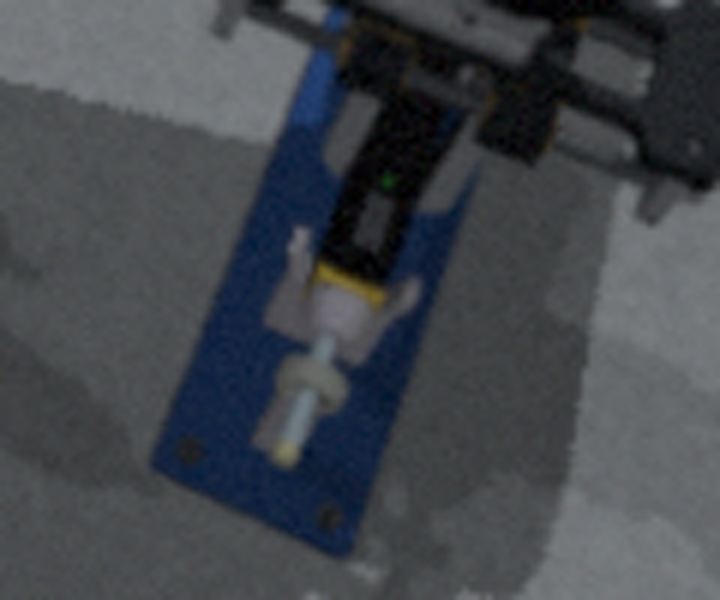

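The rod is through the eyelet, with its end at crop (284,455), and the barrel is between the fork walls. I release and retreat.

```bash
python3 -m crank '[[32,0,0,0.3,0,0,0],[40,0,0,0.3,0,0,0],[50,0,0,0.3,0,0,0],[60,0,0,0.3,0,0,0],[60,0,0,0.3,0,0,0],[60,0,0,0.3,0,0,0],[60,0,0,0.3,0,0,0],[60,0,0,0.3,0,0,0]]' && python3 -m crank '[[60,0,0,-10,0,0,0],[60,0,0,-30,0,0,0],[60,0,0,-60,0,0,0],[60,0,0,-100,0,0,0],[60,0,0,-140,0,0,0],[60,0,0,-160,0,0,0],[60,0,0,-160,0,0,0],[60,0,0,-160,0,0,0],[60,0,0,-160,0,0,0]]' && python3 - <<'E'
from h import *
h=np.array([533.2,300.5]);D=np.array([np.cos(.252),np.sin(.252)])
c=optics.calibration("wrist");p,d=optics.camera("wrist");W=cloud(c,d)
L=W[...,:2]-h;X=L@D;Y=L@[-D[1],D[0]];Z=W[...,2]
for x0 in(-85,-60,-20,20):
    q=(d>0)&(abs(X-x0)<5)&(abs(Y)<16)&(Z>77)&(Z<95);print(x0,q.sum(),np.percentile(Y[q],[1,99]).round(1) if q.sum() else 0,"top z",np.median(Z[q]).round(1))
q=(d>0)&(abs(Y)<14)&(Z>76)&(X<-20);print("tail",np.percentile(X[q],.5))
q=(d>0)&(abs(Y)<8)&(Z>68)&(Z<80)&(X>102)&(X<140);print("rod",q.sum(),X[q].max() if q.sum() else 0,np.median(Y[q]))
for n in("top","scene"):
    c=optics.calibration(n);p,d=optics.camera(n);hsv=cv2.cvtColor(p,cv2.COLOR_RGB2HSV);W=cloud(c,d);x,y=W[...,0],W[...,1]
    am=(hsv[...,0]<18)&(hsv[...,1]>120)&(d>0)&(x>550)&(x<800)&(y>30)&(y<200);vv,uu=np.nonzero(am);print(n,"amber",uu.mean(),vv.mean())
cv2.imwrite("pics/end.png",p[150:400,180:480,::-1].repeat(2,0).repeat(2,1))
E
```

```text
clock: 16.45
eef_pos: [532.3, 300.5, 65.4]
eef_rot: [-3.142, 0.0, -2.889]
wrist_force: [-0.2, -0.4, -0.4]
finger_gap: 56.4
finger_force: 0.0
clock: 17.35
eef_pos: [531.8, 300.3, 223.9]
eef_rot: [-3.141, -0.002, -2.889]
wrist_force: [0.5, -0.1, -0.3]
finger_gap: 55.9
finger_force: 0.0
-85 338 [-11.5  13.5] top z 84.8
-60 311 [-11.8  13.6] top z 85.2
-20 282 [-12.2  13.3] top z 85.2
20 269 [-11.6  13.7] top z 85.3
tail -88.88779293535464
rod 144 125.83344146370362 0.6215552985026864
top amber 211.03205128205127 155.84615384615384
scene amber 302.1756373937677 306.62889518413596
```

View pics/end.png

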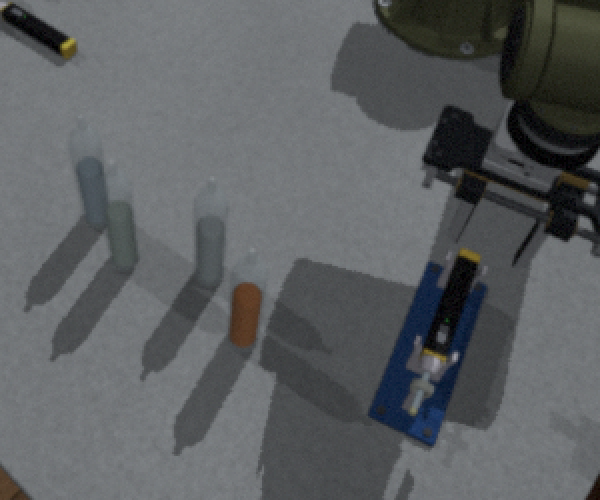

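The lamp lies level in both forks with its top at z 85 and the rod through the eyelet. The ampoules stand unmoved and the arm is clear.

```bash
python3 -c "
from cell import manip
print(manip.sign_off())"
```

```text
the job is handed in; nothing more can be done
None
```

The lamp was held steady on the amber crystal for over two seconds, with its rod end about 2 cm from the glass, then put away in its rest with the rod through the eyelet; the ampoules are still standing, and the job was handed in at about 17 s (no verdict came back).

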